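Nest the parts dishes and snap the case cover on

ROBOT

A 6-joint arm with a two-finger parallel gripper is mounted at the origin on the work surface. World frame = base frame: x ahead of the robot, y to its left, z up, the work surface at z = 0. Lengths are in m, angles in degrees, forces in N, time in s.
With the tool pointing down it reaches from about 0.25 to 0.775 m from the base axis. Payload 4 kg.
Tool frame: the origin (TCP) lies midway between the tips of the shut fingers; the grasp point (between the pads) lies env.tcp_to_grasp behind it (env.tcp_to_grasp is the distance from the TCP to the grasp point, in m); z points along the fingers, y is the line along which they close (so a half turn about z gives the same grasp; the last joint's range is limited). The gripper opens to 94 mm and grips with 3 to 60 N. Pads are 16 mm wide; open, the fingers measure 119 mm over their backs; the gripper's body (75 mm by 177 mm) begins 78 mm behind the grasp point.
Start: joints at [-81.194, 4.996, 78.535, -0, 96.463, -5.907], TCP at [0.14, -0.532, 0.206] pointing down, gripper open.
Joint ranges: [-177.83, 177.83], [-43.37, 116.18], [15.69, 146.23], [-61.86, 241.86], [9.47, 152.12], [-147.06, 147.06]. Speed limits (degrees/s): [159.86, 159.86, 180, 180, 180, 180].

INTERFACE

Orientations are given as [roll, pitch, yaw] about the fixed x, y, z axes, in that order (R = Rz(yaw) Ry(pitch) Rx(roll)).
In Python, from rig import env gives the robot as it stands.
- The arm moves only by the tool apply_moves, never from a script. Its argument "series" is a list of rows, each a list of 7 numbers: the shift along the tool's x, y, z in m, then the turn, a rotation vector about the tool's x, y, z in rad, then the gripper's target within -1 to 1 (fully open at 1, half-way at 0, shut at -1). A call has 1 to 20 rows; each row is the pose to reach, as a shift and turn from the pose commanded when the call began, along the tool's axes at that moment; what a row does not reach only later rows make up. A row lasts 1/12 s, in which the tool goes at most 41.7 mm and 7.16 degrees, less where a joint would pass 70% of its speed; a pose out of reach is approached as far as the arm can. A call with a gripper value outside its range is refused whole. The fingers move at their own pace and stop on an object; "force" is the grip in N (left out, the last holds). Time passes only in rows, so rows that repeat a pose let the fingers close. It gives the time, the measured TCP pose, the force, the opening and the grip force at its end, in the units of the state.
- env.read_state(): the state, without advancing time (a new reading comes with each control period).
- env.camera(name): name is "scene" or "top" or "wrist"; returns (picture, depth): 400x640x3 uint8, red, green, blue; 400x640 float32, m along the optical axis (not along the pixel's ray), 0 where there is no reading.
- env.camera_info(name): a dict with "fovy" (degrees; the focal length in pixels is half the picture's height over the tangent of half this angle, whatever the lens; pixels are square), "cx", "cy" (the principal point, pixels), "world_from_camera" (4x4, takes a point from camera to world coordinates); the wrist camera has in their place "tool_from_camera" (4x4, takes a point from camera to tool coordinates, whose origin is the TCP and whose axes are the flange's). Camera axes: x right, y down, z forward; pixel columns grow to the right and rows downward; lengths in m; the calibration is good to about 2 mm. A picture is of the moment at which its call begins: read the wrist's pose just before it. camera_info takes no time and is no camera call.
- env.hand_in(): hands the job in; it is judged then, once.
Trained networks look in the newest picture that a camera, given by its name, has taken for a name from the list of things; names that differ only in an ending like _2 or _b are one class to them, and where a whole thing is asked for, a point or a joint stands for the part that bears it (a point fixed in the world has none). Each returns a list of dicts, best first, with "p" (0 to 1); they miss things now and then, are a little off and sometimes report something else, mostly with a low value. They report only what shows in the picture. A call takes as long as a camera call.
- env.silhouettes(target, camera): "pixels" (400x640 bool, what is visible of it).
- env.spot_point(target, camera): "position" ([x, y, z] in m, in world coordinates, good to about 4 mm: a listed point, or the origin of a listed thing).
The state is a dict: "time": time; "joint_positions": joint angles; "joint_vel": joint speeds; "joint_torque": joint torques, N m; "tool_pos": TCP position; "tcp_rot": TCP orientation; "force": force on the tool from outside, world axes, zero at the start; "ft_torque": the same for the moment, N m; "width": finger opening in m; "finger_force": force on a finger pad.
Only numpy, scipy, OpenCV 4.12 (cv2) and the standard library are available. Lean on these libraries where they do the work, as an engineer would, in place of code of your own. Each camera call takes 0.05 s, during which the arm holds its last target. There are 200 camera calls.

TASK

Clear the bench: pull the red drawer right out to its stop, and nest all the loose parts dishes upright in one stack on the ring inside the grey case. Take the orange cover from the drawer, hook its lip into the slot at the end of the case with its other end still raised, then pivot it down until the yellow catch snaps over it and it lies flat; finally push the drawer fully shut. Leave the bottle, the tape roll and the screwdriver where they are.

Things in the scene. Friction and masses are not known exactly. Their poses are not given: they have to be found in the camera images.
- unit_front (a point): Top front middle of the red bench-top drawer unit (270 deep x 230 wide x 85 mm high, fixed to the bench); axes of the unit: its x runs from front to back, z up, and its one drawer slides out along -x.
- unit_drawer0 (a joint): Travel of the red drawer in m: 0 shut, 0.190 at its outer stop. It needs about 1 to 2 N and stays where it is left. Drawer floor 22 mm above the bench, side walls about 47 mm high, 188 mm wide inside.
- unit_drawer0_handle (a point): Middle of the drawer's steel bar handle (moves with the drawer): round bar 11 mm thick, 115 mm long along the unit's y, centre 35 mm in front of the drawer face, about 47 mm above the bench; clear 29 mm gap behind the bar.
- case: Grey open-topped dish case, fixed to the bench, outside 122 (x) x 152 (y) mm, rim 75 mm above the bench, inside 110 x 140 mm. Origin: centre of its underside, z up; -x is its slot end, +x its catch end.
- seat (a point): Centre of the case's inner floor, 5 mm above the bench, inside a black locating ring (inner diameter 46, 6 mm high) in which the foot of the lowest dish stands.
- slot (a point): Floor of the black slot across the case's -x end, 4.5 mm in front of its back wall, axes as the case. It opens towards the case's +x. Floor 1 mm below the rim, clear height 10 mm under a 5 mm thick roof whose edge is at case x = -64 mm; back wall at case x = -73.5 mm; clear width 112 mm.
- catch (a joint): Yellow spring catch, 36 mm wide, mid +x end of the case: 0 at rest, grows (m, max 0.009) as it is pushed outwards; 1.5 N plus 0.3 N/mm. Its nose reaches in to case x = 57.5 mm; its top is a steep ramp 8.5 to 20 mm above the rim: a hooked cover leans on it about 0.12 rad from flat; pressing the cover's +x part down with 5 to 15 N drives it past and the catch springs back over it.
- cover: Orange cover: plate 122 (x) x 152 (y) x 5 mm; lip 12 long, 100 wide, 5 mm thick, in the same plane on its -x edge; black grip rib on top (50 along x, 12 wide, top 30 mm above the underside). 140 g. Origin: centre of the plate's underside, z up on the rib side. Starts rib up in the drawer, lip to the drawer front. Home: origin 75 mm above the case's origin, axes as the case.
- lip (a point): Middle of the lower front edge of the cover's lip, 73 mm from the cover's origin along its -x.
- dish1: Round bright steel parts dish, 37 mm high, foot 36 mm across, conical up to 24 mm, then an upright band 12 mm high and 64 mm across at the top; thick bottom (14 mm), wall 3 to 4 mm, 90 g. Origin: centre of its underside, z up. All dishes are alike; one nested in another stands 14 mm higher than it. May be absent.
- dish2: Round blue parts dish, 37 mm high, foot 36 mm across, conical up to 24 mm, then an upright band 12 mm high and 64 mm across at the top; thick bottom (14 mm), wall 3 to 4 mm, 90 g. Origin: centre of its underside, z up. All dishes are alike; one nested in another stands 14 mm higher than it. May be absent.
- dish3: Round dull aluminium parts dish, 37 mm high, foot 36 mm across, conical up to 24 mm, then an upright band 12 mm high and 64 mm across at the top; thick bottom (14 mm), wall 3 to 4 mm, 90 g. Origin: centre of its underside, z up. All dishes are alike; one nested in another stands 14 mm higher than it. May be absent.
- dish4: Round green parts dish, 37 mm high, foot 36 mm across, conical up to 24 mm, then an upright band 12 mm high and 64 mm across at the top; thick bottom (14 mm), wall 3 to 4 mm, 90 g. Origin: centre of its underside, z up. All dishes are alike; one nested in another stands 14 mm higher than it. May be absent.
- flask: White bottle with red cap, 56 mm across, 150 mm high; bystander. Origin: centre of its underside.
- tape: Brown tape roll lying flat, 90 mm across, 48 mm high; bystander. Origin: centre of its underside.
- driver: Red-handled screwdriver lying on the bench; bystander. Origin: under its middle.

How it is judged (in metres and radians):
On the way, in this order (a step that is already met when the one before it is completed fails the run):
1. The drawer has been pulled out to its stop (value of joint unit_drawer0 above 0.182 m), for 0.2 s.
2. The cover's lip is hooked in the slot while its other end is still raised (x of lip in the frame of case between -0.077 and -0.066 m and y of lip in the frame of case between -0.012 and 0.012 m and z of lip in the frame of case between 0.07 and 0.081 m and angle between cover's own z axis and vertical above 0.06 rad and z of cover in the frame of case above 0.077 m), for 0.1 s.
At the end, for the whole second after the job is handed in: Every dish present stands upright in one nested stack within 10 mm of the ring's centre; the lip is in the slot, the cover flat (within 0.035 rad and about 3 mm of the rim), the catch sprung back to within 3 mm; the drawer within 10 mm of shut; all at rest (horizontal distance between each of dish1, dish2, dish3, dish4 and seat below 0.01 m and height (world z) of each of dish1, dish2, dish3, dish4 below 0.042 m and angle between each of dish1, dish2, dish3, dish4's own z axis and vertical below 0.12 rad and linear speed of each of dish1, dish2, dish3, dish4, cover below 0.02 m/s and x of lip in the frame of case between -0.077 and -0.066 m and y of lip in the frame of case between -0.012 and 0.012 m and z of lip in the frame of case between 0.07 and 0.081 m and z of cover in the frame of case between 0.072 and 0.0785 m and angle between cover's own z axis and vertical below 0.035 rad and angle between the x axis of cover and the x axis of case, either way round below 0.1 rad and value of joint catch below 0.003 m and value of joint unit_drawer0 below 0.01 m); the robot touches nothing.
It fails at once if The bottle is shoved or knocked more than 40 mm (distance of flask from where it was at the start of the episode above 0.04 m).
It fails at once if The tape roll is shoved or knocked more than 40 mm (distance of tape from where it was at the start of the episode above 0.04 m).
It fails at once if The screwdriver is shoved or knocked more than 40 mm (distance of driver from where it was at the start of the episode above 0.04 m).
Of dish1, dish2, dish3, dish4 only 2 to 3 are there at a start; the rules pass over those that are not, and their reading is None.
At some moment in a run one of dish1, dish2, dish3, dish4 may be knocked a few centimetres aside while the robot is not near it.
It also fails if it takes over 192 s, if anything falls off the work surface, if the arm or the gripper's body presses on something with over 40 N, if the wrist force passes 120 N, or if a joint passes its speed limit or range.

## Working session

There is one attempt and no reset: what is moved stays moved. The work goes in short steps, Python scripts to look and compute and a tool call to move; the robot and the scene stay as the last step left them, time stands still between calls to the robot, and variables do not carry over. Pictures are saved under pics/ and viewed, at most 14 in all, crops included, and the job is handed in when it is done.

Besides the shell and the picture viewer there is one more tool, called after "Emit:" by a JSON object that holds its "name" and its "arguments". apply_moves: Moves the arm, as the interface text tells. Its arguments: {"type":"object","properties":{"series":{"type":"array"},"force":{"type":"number"}},"required":["series"]}

```bash
ls; mkdir -p pics; python3 - <<'E'
from rig import env
import cv2,numpy as np
print(env.tcp_to_grasp, env.read_state())
for c in ("top","scene"):
    im,d=env.camera(c); cv2.imwrite(f"pics/{c}0.png",im[:,:,::-1])
    i=env.camera_info(c); print(c,i)
    for t in ["unit_front","unit_drawer0_handle","case","seat","slot","cover","dish1","dish2","dish3","dish4","flask","tape","driver"]:
        r=env.spot_point(t,c)
        print(t,[(np.round(x["position"],3).tolist(),round(x["p"],2)) for x in r[:3]])
E
```

```text
pics
0.0188 {'time': 0.0, 'joint_positions': array([-8.11926684e+01,  5.04079474e+00,  7.86236223e+01, -6.89524698e-04,
        9.64617916e+01, -5.90732375e+00]), 'joint_vel': array([0.15096597, 0.02656193, 0.05765275, 0.00391607, 0.05212204,
       0.1311443 ]), 'joint_torque': array([-1.43101270e-04, -3.40188861e+01, -3.02422822e+01,  7.16705387e-02,
        3.30905488e-02, -1.87378878e-04]), 'tool_pos': array([ 0.13961031, -0.5314291 ,  0.20429803]), 'tcp_rot': array([-1.79874391e+02, -1.23076635e-02,  1.47145650e+01]), 'force': array([ 0.10751333, -0.12682921, -0.57064306]), 'ft_torque': array([-0.01361182,  0.05976105,  0.01839319]), 'finger_force': 0.0, 'width': 0.09386835776309314}
top {'fovy': 54.280088262606085, 'cx': 316.9160467425142, 'cy': 197.5812434866011, 'world_from_camera': array([[ 0.02513963, -0.99796277,  0.05863701,  0.54608988],
       [-0.99949041, -0.02624563, -0.01816834,  0.03970813],
       [ 0.01967029, -0.05815038, -0.99811403,  1.25503618],
       [ 0.        ,  0.        ,  0.        ,  1.        ]])}
unit_front [([0.579, 0.366, 0.088], 0.76)]
unit_draw
[... 961 characters left out ...]
    ,  0.        ,  0.        ,  1.        ]])}
unit_front [([0.579, 0.358, 0.086], 0.78)]
unit_drawer0_handle [([0.536, 0.336, 0.049], 0.74)]
case [([0.539, -0.296, -0.003], 0.88)]
seat [([0.541, -0.299, 0.007], 0.67)]
slot [([0.473, -0.276, 0.072], 0.77)]
cover [([0.538, -0.298, -0.001], 0.5)]
dish1 [([0.573, -0.059, -0.003], 0.77), ([0.568, 0.028, -0.001], 0.64)]
dish2 [([0.573, -0.059, -0.003], 0.77), ([0.568, 0.028, -0.001], 0.64)]
dish3 [([0.573, -0.059, -0.003], 0.77), ([0.568, 0.028, -0.001], 0.64)]
dish4 [([0.573, -0.059, -0.003], 0.77), ([0.568, 0.028, -0.001], 0.64)]
flask [([0.664, -0.409, -0.0], 0.82)]
tape [([0.764, -0.132, -0.001], 0.83)]
driver [([0.763, 0.08, -0.002], 0.58)]
```

View pics/top0.png

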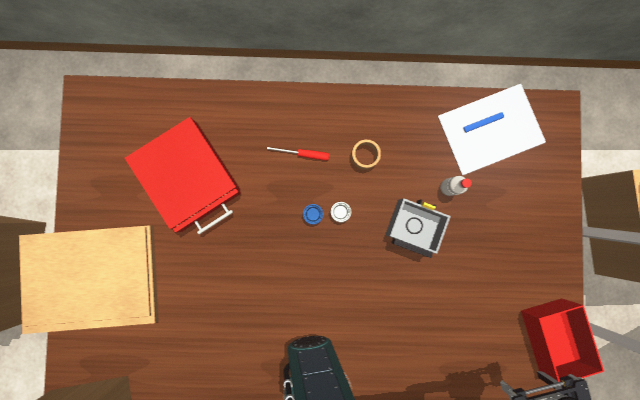

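View pics/scene0.png

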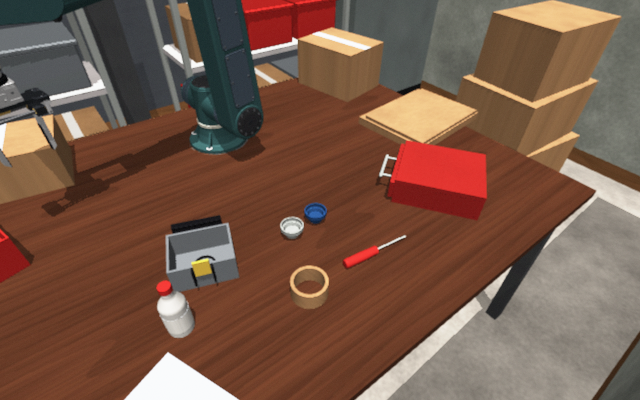

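The top view shows the blue dish at about (313,214), the steel dish at (341,212), the case at (420,227), and the shut red drawer with its handle at (214,219). The flask sits by the case's catch corner. Next I measure the yaws.

```bash
cat > h.py <<'E'
from rig import env
import cv2,numpy as np
from scipy.spatial.transform import Rotation as R
def cloud(c):
    st=env.read_state(); im,d=env.camera(c); i=env.camera_info(c)
    f=200/np.tan(np.radians(i["fovy"]/2))
    v,u=np.mgrid[:400,:640]
    P=np.stack([(u-i["cx"])/f*d,(v-i["cy"])/f*d,d],-1)
    if c=="wrist":
        T=np.eye(4);T[:3,:3]=R.from_euler("xyz",st["tcp_rot"],degrees=True).as_matrix();T[:3,3]=st["tool_pos"]
        M=T@i["tool_from_camera"]
    else: M=i["world_from_camera"]
    W=P@M[:3,:3].T+M[:3,3]; W[d<=0]=np.nan
    return im,W
def rect(xy):
    (c,s,a)=cv2.minAreaRect((xy*1000).astype(np.float32)); return np.round(c,1),np.round(s,1),round(a,2)
def go(pos,yaw,pitch=0,roll=180):
    "shift and rotvec from measured pose to the target"
    st=env.read_state(); A=R.from_euler("xyz",st["tcp_rot"],degrees=True)
    B=R.from_euler("xyz",[roll,pitch,yaw],degrees=True)
    print("go",np.round(A.inv().apply(np.array(pos)-st["tool_pos"]),4),np.round((A.inv()*B).as_rotvec(),4),"F",np.round(st["force"],1),"w",round(st["width"],4))
E
python3 - <<'E'
from h import *
for c in ("top","scene"):
    im,W=cloud(c); z=W[...,2]
    I=im.astype(int); red=(I[...,0]>120)&(I[...,1]<70)&(I[...,2]<70)
    m=red&(abs(z-.085)<.006)&(W[...,1]>.15)&(W[...,1]<.75)&(W[...,0]>.3)
    n,l,s,_=cv2.connectedComponentsWithStats(m.astype(np.uint8)); k=1+s[1:,4].argmax(); m=l==k
    print(c,"unit",rect(W[m][:,:2]),np.nanmedian(z[m]))
    r=env.silhouettes("unit_drawer0_handle",c)
    if r:
        m=r[0]["pixels"]&(z>.035)&(z<.065); print("h",r[0]["p"],m.sum(), rect(W[m][:,:2]), np.nanmax(z[m]))
    r=env.silhouettes("case",c)
    if r:
        m=r[0]["pixels"]&(abs(z-.075)<.005); print("case",m.sum(), rect(W[m][:,:2]))
    for t in ("dish1","dish2"):
      for q in env.silhouettes(t,c)[:3]:
        m=q["pixels"]&(z>.03)&(z<.045); print(t,round(q["p"],2),rect(W[m][:,:2]))
E
```

```text
top unit (array([680.8, 432.8]), array([256.4, 230.7]), 34.73) 0.08440974939226997
h 0.68 287 (array([555.6, 342.7]), array([ 56.7, 218.8]), 34.02) 0.06471368355420593
case 388 (array([ 536.3, -293.9]), array([152.7, 153.4]), 70.58)
dish1 0.88 (array([567.7,  30. ]), array([59.5, 59.5]), 1.13)
dish1 0.71 (array([576.8, -56.6]), array([59.8, 62.3]), 46.53)
dish2 0.88 (array([567.7,  30. ]), array([59.5, 59.5]), 1.13)
dish2 0.71 (array([576.8, -56.6]), array([59.8, 62.3]), 46.53)
scene unit (array([683.4, 430.7]), array([255.8, 236.4]), 34.75) 0.08491813130382819
h 0.64 63 (array([ 604.6, -320.4]), array([32.8,  4.7]), 71.11) 0.06461026124596259
case 815 (array([ 540.4, -297.1]), array([151.9, 155. ]), 70.71)
dish1 0.92 (array([579.1, -58.3]), array([59.3, 63.1]), 56.68)
dish1 0.62 (array([568.7,  28.7]), array([59.6, 65.9]), 52.02)
dish2 0.92 (array([579.1, -58.3]), array([59.3, 63.1]), 56.68)
dish2 0.62 (array([568.7,  28.7]), array([59.6, 65.9]), 52.02)
```

```bash
python3 - <<'E'
from h import *
go([.5345,.333,.16],124.7)
E
```

```text
go [ 0.6016 -0.7363  0.0454] [ 0.      0.     -1.9196] F [-0.2 -0.8 -0. ] w 0.0937
```

Emit:
{"name": "apply_moves", "arguments": {"series": [[0.3, -0.368, 0.02, 0, 0, -0.96, -0.3], [0.3, -0.368, 0.02, 0, 0, -0.96, -0.3], [0.3, -0.368, 0.02, 0, 0, -0.96, -0.3], [0.3, -0.368, 0.02, 0, 0, -0.96, -0.3], [0.3, -0.368, 0.02, 0, 0, -0.96, -0.3], [0.3, -0.368, 0.02, 0, 0, -0.96, -0.3], [0.3, -0.368, 0.02, 0, 0, -0.96, -0.3], [0.3, -0.368, 0.02, 0, 0, -0.96, -0.3], [0.3, -0.368, 0.02, 0, 0, -0.96, -0.3], [0.3, -0.368, 0.02, 0, 0, -0.96, -0.3], [0.602, -0.736, 0.045, 0, 0, -1.92, -0.3], [0.602, -0.736, 0.045, 0, 0, -1.92, -0.3], [0.602, -0.736, 0.045, 0, 0, -1.92, -0.3], [0.602, -0.736, 0.045, 0, 0, -1.92, -0.3], [0.602, -0.736, 0.045, 0, 0, -1.92, -0.3], [0.602, -0.736, 0.045, 0, 0, -1.92, -0.3], [0.602, -0.736, 0.045, 0, 0, -1.92, -0.3], [0.602, -0.736, 0.045, 0, 0, -1.92, -0.3], [0.602, -0.736, 0.045, 0, 0, -1.92, -0.3], [0.602, -0.736, 0.045, 0, 0, -1.92, -0.3]]}}

```text
time: 3.57
tool_pos: [0.4861, 0.2275, 0.1665]
tcp_rot: [180.0, 0.0, 124.8]
force: [-0.2, -0.6, -0.2]
width: 0.0328
finger_force: 0.0
```

```bash
python3 - <<'E'
from h import *
im,W=cloud("wrist"); cv2.imwrite("pics/w1.png",im[:,:,::-1]); 
print(env.read_state()["tool_pos"],env.read_state()["tcp_rot"],env.read_state()["joint_vel"])
print(env.spot_point("unit_drawer0_handle","wrist"))
z=W[...,2]
for q in env.silhouettes("unit_drawer0_handle","wrist")[:1]:
    m=q["pixels"]; print(m.sum(),rect(W[m][:,:2])); m=m&(z>.035)&(z<.06);print(rect(W[m][:,:2]),np.nanpercentile(z[m],95), W[m].mean(0))
go([.5345,.333,.16],124.7)
go([.5345,.333,.028],124.7)
E
```

```text
[0.48796368 0.23358312 0.16412126] [179.85103281  -0.26824543 125.01321422] [-4.17285469 -4.93794498  6.96944376 -3.40169602  4.65550619 -7.69856105]
[{'position': [0.5397, 0.3306, 0.0456], 'p': 0.77}, {'position': [0.5679, 0.0325, 0.0035], 'p': 0.15}]
10252 (array([557.5, 344. ]), array([ 60.9, 221.2]), 35.4)
(array([551.5, 338.7]), array([ 58.2, 221.4]), 40.55) 0.05814993756607638 [0.54815278 0.34930181 0.04921212]
go [0.0588 0.1008 0.0047] [-0.0029 -0.0006  0.0043] F [-0.2 -0.8 -0.2] w 0.0327
go [0.0587 0.1012 0.1367] [-0.0029 -0.0006  0.0043] F [-0.2 -0.8 -0.2] w 0.0327
```

View pics/w1.png

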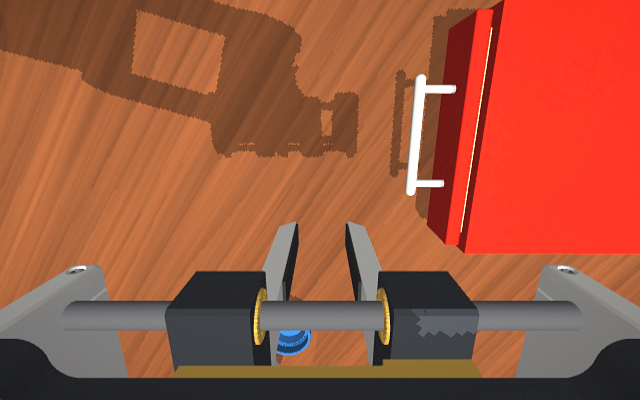

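Handle bar runs in the wrist image from (420,80) to (411,190). I fit its axis from the depth of the white pixels.

```bash
python3 - <<'E'
from h import *
im,W=cloud("wrist"); I=im.astype(int)
m=(I.min(-1)>190); m[:, :395]=0; m[:,428:]=0; m[215:]=0
P=W[m]; print(m.sum(), P.mean(0), np.nanpercentile(P[:,2],[5,50,95]))
print(rect(P[:,:2]))
m=(I[...,0]>200)&(I[...,1]<70)&(abs(W[...,2]-.0848)<.003); P=W[m]
# front edge of top
d=np.array([np.cos(np.radians(34.7)),np.sin(np.radians(34.7))]); e=np.array([-d[1],d[0]])
a=P[:,:2]@d; b=P[:,:2]@e; 
xs=np.linspace(np.percentile(b,5),np.percentile(b,90),12); bb=[];aa=[]
for x in xs:
    s=abs(b-x)<.004
    if s.sum()>20: bb.append(x); aa.append(np.percentile(a[s],1))
k=np.polyfit(bb,aa,1); print("edge yaw", 34.7-np.degrees(np.arctan(k[0])), aa)
go([.5345,.333,.16],124.7)
E
```

```text
1226 [nan nan nan] [0.04886752 0.05116338 0.05271904]
(array([540.5, 333.3]), array([ 19.8, 123.8]), 34.86)
edge yaw 34.716470762862556 [np.float64(0.6788042054602935), np.float64(0.6786792594898181), np.float64(0.6790600304822247), np.float64(0.6793727150958744), np.float64(0.6789095996738521), np.float64(0.6791602756114675), np.float64(0.679229918106414), np.float64(0.6793377582718584), np.float64(0.6787912452755566), np.float64(0.6788900043311966), np.float64(0.6788825356962266), np.float64(0.6787549800015462)]
go [0.0601 0.1017 0.0054] [-0.0023  0.0001  0.0023] F [0.7 0.7 0.5] w 0.0327
```

Emit:
{"name": "apply_moves", "arguments": {"series": [[0.058, 0.1025, 0.005, 0, 0, 0, -0.36], [0.058, 0.1025, 0.005, 0, 0, 0, -0.36], [0.058, 0.1025, 0.005, 0, 0, 0, -0.36], [0.058, 0.1025, 0.005, 0, 0, 0, -0.36], [0.058, 0.1025, 0.005, 0, 0, 0, -0.36], [0.058, 0.1025, 0.04, 0, 0, 0, -0.36], [0.058, 0.1025, 0.07, 0, 0, 0, -0.36], [0.058, 0.1025, 0.1, 0, 0, 0, -0.36], [0.058, 0.1025, 0.12, 0, 0, 0, -0.36], [0.058, 0.1025, 0.135, 0, 0, 0, -0.36], [0.058, 0.1025, 0.135, 0, 0, 0, -0.36], [0.058, 0.1025, 0.135, 0, 0, 0, -0.36]]}}

```text
time: 4.77
tool_pos: [0.5364, 0.329, 0.0321]
tcp_rot: [-179.9, 0.0, 124.6]
force: [1.0, -0.3, -0.0]
width: 0.03
finger_force: 0.0
```

Emit:
{"name": "apply_moves", "arguments": {"series": [[0, 0, 0, 0, 0, 0, -1], [0, 0, 0, 0, 0, 0, -1], [0, 0, 0, 0, 0, 0, -1], [0, 0, 0, 0, 0, 0, -1], [0, 0, 0, 0, 0, 0, -1], [0, 0, 0, 0, 0, 0, -1]], "force": 25}}

```text
time: 5.27
tool_pos: [0.5354, 0.3294, 0.0338]
tcp_rot: [-179.7, 0.1, 124.7]
force: [-6.2, -5.7, 8.0]
width: 0.0102
finger_force: 25.0
```

Emit:
{"name": "apply_moves", "arguments": {"series": [[0, -0.01, 0, 0, 0, 0, -1], [0, -0.022, 0, 0, 0, 0, -1], [0, -0.036, 0, 0, 0, 0, -1], [0, -0.05, 0, 0, 0, 0, -1], [0, -0.064, 0, 0, 0, 0, -1], [0, -0.078, 0, 0, 0, 0, -1], [0, -0.092, 0, 0, 0, 0, -1], [0, -0.106, 0, 0, 0, 0, -1], [0, -0.12, 0, 0, 0, 0, -1], [0, -0.134, 0, 0, 0, 0, -1], [0, -0.148, 0, 0, 0, 0, -1], [0, -0.16, 0, 0, 0, 0, -1], [0, -0.17, 0, 0, 0, 0, -1], [0, -0.178, 0, 0, 0, 0, -1], [0, -0.184, 0, 0, 0, 0, -1], [0, -0.188, 0, 0, 0, 0, -1], [0, -0.19, 0, 0, 0, 0, -1], [0, -0.19, 0, 0, 0, 0, -1], [0, -0.19, 0, 0, 0, 0, -1]]}}

```text
time: 6.85
tool_pos: [0.382, 0.2232, 0.0337]
tcp_rot: [179.8, 0.1, 124.7]
force: [0.2, -1.3, 7.4]
width: 0.0101
finger_force: 25.0
```

Emit:
{"name": "apply_moves", "arguments": {"series": [[0, -0.003, 0, 0, 0, 0, -1], [0, -0.005, 0, 0, 0, 0, -1], [0, -0.006, 0, 0, 0, 0, -1], [0, -0.006, 0, 0, 0, 0, -1], [0, -0.006, 0, 0, 0, 0, -1], [0, -0.006, 0, 0, 0, 0, -1]]}}

```text
time: 7.35
tool_pos: [0.3795, 0.2215, 0.0337]
tcp_rot: [179.4, 0.1, 124.7]
force: [5.1, 2.5, 1.4]
width: 0.01
finger_force: 25.0
```

Emit:
{"name": "apply_moves", "arguments": {"series": [[0, 0.004, 0, 0, 0, 0, -0.36], [0, 0.004, 0, 0, 0, 0, -0.36], [0, 0.004, 0, 0, 0, 0, -0.36], [0, 0.004, -0.03, 0, 0, 0, -0.36], [0, 0.004, -0.07, 0, 0, 0, 0.5], [0, 0.004, -0.11, 0, 0, 0, 1], [0, 0.004, -0.15, 0, 0, 0, 1], [0, 0.004, -0.19, 0, 0, 0, 1], [-0.02, -0.06, -0.23, 0, 0, 0, 1], [-0.02, -0.06, -0.23, 0, 0, 0, 1], [-0.02, -0.06, -0.23, 0, 0, 0, 1]]}}

```text
time: 8.27
tool_pos: [0.3369, 0.1671, 0.2665]
tcp_rot: [179.6, 0.2, 124.6]
force: [0.6, 0.0, 0.5]
width: 0.0729
finger_force: 0.0
```

```bash
python3 - <<'E'
from h import *
for c in ("top","scene","wrist"):
    im,W=cloud(c); cv2.imwrite(f"pics/{c}2.png",im[:,:,::-1])
    for t in ["unit_drawer0_handle","cover","lip","dish1"]:
        print(c,t,[(np.round(x["position"],3).tolist(),round(x["p"],2)) for x in env.spot_point(t,c)[:3]])
s=cv2.imread("pics/scene2.png"); w=cv2.imread("pics/wrist2.png"); t=cv2.imread("pics/top2.png")
cv2.imwrite("pics/c2.png",np.vstack([np.hstack([t[90:290,100:500],s[60:260,240:640]]),cv2.resize(w,(800,500))[:400]]))
E
```

```text
top unit_drawer0_handle [([0.38, 0.224, 0.048], 0.66), ([0.572, -0.053, 0.001], 0.43)]
top cover [([0.509, 0.305, 0.021], 0.59)]
top lip [([0.444, 0.266, 0.025], 0.94)]
top dish1 [([0.57, 0.029, 0.001], 0.87), ([0.573, -0.052, -0.001], 0.8)]
scene unit_drawer0_handle [([0.38, 0.226, 0.046], 0.62)]
scene cover [([0.507, 0.307, 0.02], 0.93)]
scene lip [([0.45, 0.267, 0.022], 0.69)]
scene dish1 [([0.576, -0.057, 0.001], 0.86), ([0.567, 0.026, -0.003], 0.6)]
wrist unit_drawer0_handle [([0.379, 0.226, 0.047], 0.97)]
wrist cover [([0.506, 0.306, 0.018], 0.81)]
wrist lip [([0.45, 0.267, 0.024], 0.89), ([0.382, 0.223, 0.047], 0.72)]
wrist dish1 [([0.572, -0.054, 0.004], 0.78), ([0.565, 0.033, 0.0], 0.64)]
```

View pics/c2.png

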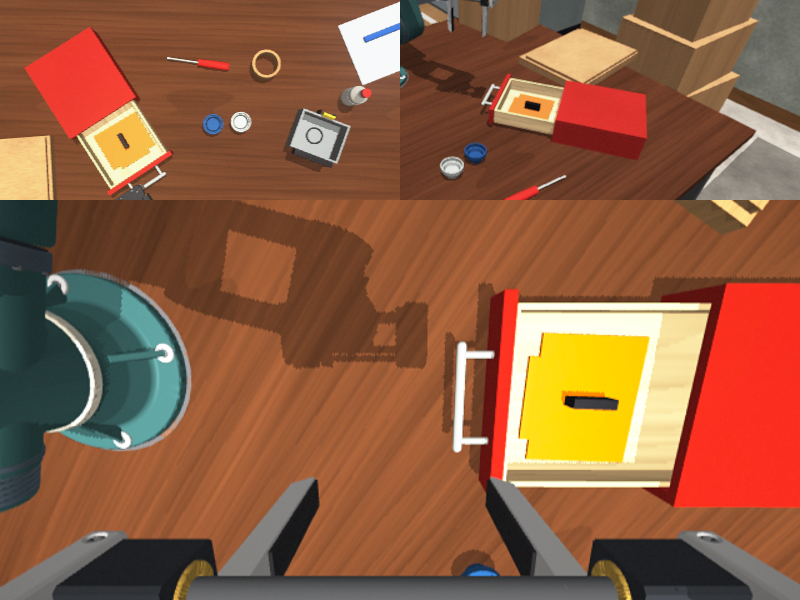

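The top view (left upper) shows the drawer fully open with the cover and its rib inside. Only two dishes are present: blue at about (213,124) in the crop and steel at (241,122).

```bash
python3 - <<'E'
from h import *
go([.575,-.056,.11],95)
E
```

```text
go [-0.32    0.0667  0.1515] [-2.000e-04  1.000e-04  5.189e-01] F [ 0.5 -0.2  0.6] w 0.0941
```

Emit:
{"name": "apply_moves", "arguments": {"series": [[-0.32, 0.067, 0.06, 0, 0, 0.519, 1], [-0.32, 0.067, 0.06, 0, 0, 0.519, 1], [-0.32, 0.067, 0.06, 0, 0, 0.519, 1], [-0.32, 0.067, 0.06, 0, 0, 0.519, 1], [-0.32, 0.067, 0.06, 0, 0, 0.519, 1], [-0.32, 0.067, 0.06, 0, 0, 0.519, 1], [-0.32, 0.067, 0.06, 0, 0, 0.519, 1], [-0.32, 0.067, 0.06, 0, 0, 0.519, 1], [-0.32, 0.067, 0.15, 0, 0, 0.519, 1], [-0.32, 0.067, 0.15, 0, 0, 0.519, 1], [-0.32, 0.067, 0.15, 0, 0, 0.519, 1], [-0.32, 0.067, 0.15, 0, 0, 0.519, 1], [-0.32, 0.067, 0.15, 0, 0, 0.519, 1]]}}

```text
time: 10.1
tool_pos: [0.5757, -0.0558, 0.1129]
tcp_rot: [179.9, 0.0, 95.0]
force: [-0.8, -0.8, 1.1]
width: 0.0939
finger_force: 0.0
```

```bash
python3 - <<'E'
from h import *
for c in ("scene","wrist"):
    im,W=cloud(c); cv2.imwrite(f"pics/{c}3.png",im[:,:,::-1])
    print(c,[(np.round(x["position"],3).tolist(),round(x["p"],2)) for x in env.spot_point("dish1",c)[:3]])
go([.575,-.056,.012],95)
E
```

```text
scene [([0.568, 0.029, 0.002], 0.8), ([0.577, -0.058, -0.001], 0.64)]
wrist [([0.576, -0.058, -0.001], 0.81), ([0.566, 0.032, -0.003], 0.66)]
go [ 0.0003 -0.0027  0.1034] [0.0063 0.0019 0.0004] F [ 0.5 -0.2  0.3] w 0.0937
```

Emit:
{"name": "apply_moves", "arguments": {"series": [[-0.001, -0.001, 0.03, 0, 0, 0, 1], [-0.001, -0.001, 0.06, 0, 0, 0, 1], [-0.001, -0.001, 0.085, 0, 0, 0, 1], [-0.001, -0.001, 0.098, 0, 0, 0, 1], [-0.001, -0.001, 0.102, 0, 0, 0, 1], [-0.001, -0.001, 0.102, 0, 0, 0, 1], [-0.001, -0.001, 0.102, 0, 0, 0, -1], [-0.001, -0.001, 0.102, 0, 0, 0, -1], [-0.001, -0.001, 0.102, 0, 0, 0, -1], [-0.001, -0.001, 0.102, 0, 0, 0, -1], [-0.001, -0.001, 0.102, 0, 0, 0, -1], [-0.001, -0.001, 0.102, 0, 0, 0, -1]], "force": 15}}

```text
time: 11.3
tool_pos: [0.5751, -0.0571, 0.0106]
tcp_rot: [179.9, 0.0, 95.0]
force: [-0.1, -0.3, 3.8]
width: 0.0633
finger_force: 15.0
```

Emit:
{"name": "apply_moves", "arguments": {"series": [[0, 0, -0.04, 0, 0, 0, -1], [0, 0, -0.08, 0, 0, 0, -1], [0, 0, -0.12, 0, 0, 0, -1], [0, 0, -0.15, 0, 0, 0, -1], [0, 0, -0.17, 0, 0, 0, -1]]}}

```text
time: 11.72
tool_pos: [0.5754, -0.0572, 0.1841]
tcp_rot: [179.7, 0.1, 95.0]
force: [1.1, -0.8, -0.7]
width: 0.0638
finger_force: 15.0
```

```bash
python3 - <<'E'
from h import *
go([.539,-.2965,.16],160.65)
im,W=cloud("wrist"); cv2.imwrite("pics/w4.png",im[:,:,::-1])
for t in ("seat","case","slot"):
  for c in ("wrist","top"):
    if c=="top" and t=="seat": env.camera("top")
    print(t,c,[(np.round(x["position"],4).tolist(),round(x["p"],2)) for x in env.spot_point(t,c)[:1]])
E
```

```text
go [-0.2351 -0.0572  0.0242] [ 0.0039  0.0047 -1.146 ] F [ 1.1 -0.8 -0.7] w 0.0638
seat wrist [([0.5395, -0.3004, 0.001], 0.9)]
seat top [([0.5407, -0.2996, 0.0083], 0.77)]
case wrist [([0.5361, -0.296, 0.0002], 0.86)]
case top [([0.5378, -0.2977, -0.0024], 0.81)]
slot wrist [([0.4721, -0.2732, 0.0742], 0.71)]
slot top [([0.473, -0.2746, 0.0752], 0.9)]
```

Emit:
{"name": "apply_moves", "arguments": {"series": [[-0.12, -0.028, 0.01, 0, 0, -0.573, -1], [-0.12, -0.028, 0.01, 0, 0, -0.573, -1], [-0.12, -0.028, 0.01, 0, 0, -0.573, -1], [-0.12, -0.028, 0.01, 0, 0, -0.573, -1], [-0.12, -0.028, 0.01, 0, 0, -0.573, -1], [-0.236, -0.057, 0.024, 0, 0, -1.146, -1], [-0.236, -0.057, 0.024, 0, 0, -1.146, -1], [-0.236, -0.057, 0.024, 0, 0, -1.146, -1], [-0.236, -0.057, 0.024, 0, 0, -1.146, -1], [-0.236, -0.057, 0.024, 0, 0, -1.146, -1], [-0.236, -0.057, 0.024, 0, 0, -1.146, -1], [-0.236, -0.057, 0.024, 0, 0, -1.146, -1], [-0.236, -0.057, 0.024, 0, 0, -1.146, -1]]}}

```text
time: 13.2
tool_pos: [0.5378, -0.2965, 0.1547]
tcp_rot: [180.0, -0.1, 160.6]
force: [-0.4, -0.7, -0.7]
width: 0.0638
finger_force: 15.0
```

```bash
python3 - <<'E'
from h import *
st=env.read_state();print(st["tool_pos"],st["tcp_rot"],st["joint_positions"])
for c in ("wrist","top","scene"):
    im,W=cloud(c); cv2.imwrite(f"pics/{c}5.png",im[:,:,::-1])
    print([(np.round(x["position"],4).tolist(),round(x["p"],2)) for x in env.spot_point("seat",c)[:1]+env.spot_point("slot",c)[:1]])
go([.539,-.2975,.16],160.65)
go([.539,-.2975,.017],160.65)
E
```

```text
[ 0.53781986 -0.29646555  0.15470301] [ 1.79979428e+02 -7.93198559e-02  1.60572689e+02] [-3.41531188e+01  1.40415817e+01  7.39185875e+01 -2.66537272e-04
  9.21217745e+01 -1.04725804e+02]
[([0.5417, -0.2975, -0.0012], 0.66), ([0.4714, -0.2705, 0.075], 0.65)]
[([0.539, -0.2986, 0.0037], 0.97), ([0.4695, -0.2746, 0.0759], 0.96)]
[([0.5393, -0.296, 0.0085], 0.82), ([0.4748, -0.2743, 0.0738], 0.81)]
go [-0.0011 -0.0002 -0.0043] [-0.0002  0.0003 -0.    ] F [ 0.4 -1.2 -1.6] w 0.0637
go [-0.001  -0.0002  0.1387] [-0.0002  0.0003 -0.    ] F [ 0.4 -1.2 -1.6] w 0.0637
```

View pics/wrist5.png

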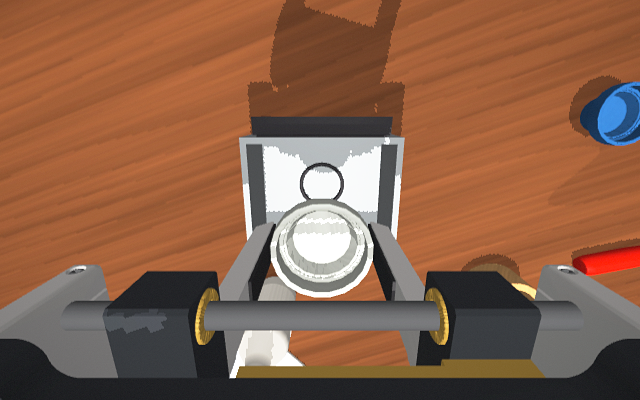

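The wrist view shows the dish upright in the fingers at (322,248), lined up with the ring at (322,182) and the slot at (320,126). I lower it now.

Emit:
{"name": "apply_moves", "arguments": {"series": [[-0.001, 0, 0.03, 0, 0, 0, -1], [-0.001, 0, 0.06, 0, 0, 0, -1], [-0.001, 0, 0.09, 0, 0, 0, -1], [-0.001, 0, 0.115, 0, 0, 0, -1], [-0.001, 0, 0.128, 0, 0, 0, -1], [-0.001, 0, 0.134, 0, 0, 0, -1], [-0.001, 0, 0.138, 0, 0, 0, -1], [-0.001, 0, 0.138, 0, 0, 0, -1]]}}

```text
time: 14.32
tool_pos: [0.5394, -0.2977, 0.0181]
tcp_rot: [-180.0, 0.1, 160.6]
force: [-0.5, -0.4, -1.1]
width: 0.0638
finger_force: 15.0
```

Emit:
{"name": "apply_moves", "arguments": {"series": [[0, 0, 0.002, 0, 0, 0, -1], [0, 0, 0.002, 0, 0, 0, -1], [0, 0, 0.002, 0, 0, 0, 0.65], [0, 0, 0.002, 0, 0, 0, 0.65], [0, 0, 0.002, 0, 0, 0, 0.65], [0, 0, 0.002, 0, 0, 0, 0.65], [0, 0, 0.002, 0, 0, 0, 0.65], [0, 0, -0.03, 0, 0, 0, 0.65], [0, 0, -0.07, 0, 0, 0, 0.65], [0, 0, -0.11, 0, 0, 0, 0.65], [0, 0, -0.15, 0, 0, 0, 0.65], [0, 0, -0.15, 0, 0, 0, 0.65], [0, 0, -0.15, 0, 0, 0, 0.65]]}}

```text
time: 15.4
tool_pos: [0.5406, -0.2986, 0.172]
tcp_rot: [-179.9, 0.5, 160.6]
force: [-0.0, -0.5, -0.1]
width: 0.0773
finger_force: 0.0
```

```bash
python3 - <<'E'
from h import *
for c in ("scene","top"):
    im,W=cloud(c); cv2.imwrite(f"pics/{c}6.png",im[:,:,::-1])
    print(c,[(np.round(x["position"],3).tolist(),round(x["p"],2)) for x in env.spot_point("dish2",c)[:3]])
go([.568,.03,.15],95)
E
```

```text
scene [([0.568, 0.023, -0.003], 0.68), ([0.541, -0.298, 0.005], 0.56)]
top [([0.568, 0.026, -0.001], 0.86), ([0.537, -0.293, 0.007], 0.59)]
go [0.0798 0.3182 0.0155] [-0.0016 -0.0048  1.1457] F [ 0.3  0.7 -0.5] w 0.0776
```

Emit:
{"name": "apply_moves", "arguments": {"series": [[0.082, 0.316, 0.02, 0, 0, 0, 1], [0.082, 0.316, 0.02, 0, 0, 0, 1], [0.082, 0.316, 0.02, 0, 0, 0, 1], [0.082, 0.316, 0.02, 0, 0, 0, 1], [0.082, 0.316, 0.02, 0, 0, 0, 1], [0.082, 0.316, 0.02, 0, 0, 0, 1], [0.082, 0.316, 0.02, 0, 0, 0, 1], [0.082, 0.316, 0.06, 0, 0, 0, 1], [0.082, 0.316, 0.06, 0, 0, 0, 1], [0.082, 0.316, 0.06, 0, 0, 0, 1], [0.082, 0.316, 0.06, 0, 0, 0, 1], [0.082, 0.316, 0.06, 0, 0, 0, 1]]}}

```text
time: 16.6
tool_pos: [0.5665, 0.0264, 0.1077]
tcp_rot: [-179.9, 0.0, 160.6]
force: [-0.2, 0.1, -0.7]
width: 0.094
finger_force: 0.0
```

```bash
python3 - <<'E'
from h import *
for c in ("scene","wrist"):
    im,W=cloud(c)
    print(c,[(np.round(x["position"],3).tolist(),round(x["p"],2)) for x in env.spot_point("dish2",c)[:3]])
    for q in env.silhouettes("dish2",c)[:2]:
        m=q["pixels"]&(W[...,2]>.03)&(W[...,2]<.045); 
        if m.sum(): print(rect(W[m][:,:2]))
go([.568,.027,.0115],160.65)
E
```

```text
scene [([0.54, -0.297, 0.003], 0.87), ([0.568, 0.025, -0.001], 0.83)]
(array([569. ,  28.7]), array([59.4, 64.8]), 51.88)
(array([ 537.1, -293.8]), array([60.8, 50.6]), 61.55)
wrist [([0.568, 0.033, 0.004], 0.77), ([0.542, -0.296, 0.007], 0.57)]
(array([566.7,  28.9]), array([63. , 62.2]), 70.64)
(array([ 533.2, -297.9]), array([48.9, 64.6]), 10.78)
go [-0.0009  0.0005  0.097 ] [ 0.0003  0.0017 -0.0017] F [0.6 0.2 0.3] w 0.0939
```

Emit:
{"name": "apply_moves", "arguments": {"series": [[0, 0.002, 0.03, 0, 0, 0, 1], [0, 0.002, 0.06, 0, 0, 0, 1], [0, 0.002, 0.082, 0, 0, 0, 1], [0, 0.002, 0.093, 0, 0, 0, 1], [0, 0.002, 0.097, 0, 0, 0, 1], [0, 0.002, 0.097, 0, 0, 0, 1], [0, 0.002, 0.097, 0, 0, 0, -1], [0, 0.002, 0.097, 0, 0, 0, -1], [0, 0.002, 0.097, 0, 0, 0, -1], [0, 0.002, 0.097, 0, 0, 0, -1], [0, 0.002, 0.097, 0, 0, 0, -1], [0, 0.002, 0.097, 0, 0, 0, -1]]}}

```text
time: 17.9
tool_pos: [0.5676, 0.0296, 0.0115]
tcp_rot: [180.0, 0.1, 160.6]
force: [-0.2, 0.4, 2.3]
width: 0.0639
finger_force: 15.0
```

Emit:
{"name": "apply_moves", "arguments": {"series": [[0, 0, -0.04, 0, 0, 0, -1], [0, 0, -0.08, 0, 0, 0, -1], [0, 0, -0.12, 0, 0, 0, -1], [0, 0, -0.15, 0, 0, 0, -1], [0, 0, -0.15, 0, 0, 0, -1], [0, 0, -0.15, 0, 0, 0, -1]]}}

```text
time: 18.4
tool_pos: [0.5683, 0.0298, 0.1632]
tcp_rot: [179.9, 0.3, 160.7]
force: [-0.1, 0.8, -2.4]
width: 0.064
finger_force: 15.0
```

```bash
python3 - <<'E'
from h import *
go([.5395,-.2975,.16],160.65)
E
```

```text
go [-0.0813 -0.3184  0.0031] [0.0016 0.0051 0.    ] F [-0.1  0.8 -2.4] w 0.064
```

Emit:
{"name": "apply_moves", "arguments": {"series": [[-0.081, -0.318, 0, 0, 0, 0, -1], [-0.081, -0.318, 0, 0, 0, 0, -1], [-0.081, -0.318, 0, 0, 0, 0, -1], [-0.081, -0.318, 0, 0, 0, 0, -1], [-0.081, -0.318, 0, 0, 0, 0, -1], [-0.081, -0.318, 0, 0, 0, 0, -1], [-0.081, -0.318, 0, 0, 0, 0, -1], [-0.081, -0.318, 0, 0, 0, 0, -1], [-0.081, -0.318, 0, 0, 0, 0, -1], [-0.081, -0.318, 0, 0, 0, 0, -1], [-0.081, -0.318, 0, 0, 0, 0, -1], [-0.081, -0.318, 0, 0, 0, 0, -1]]}}

```text
time: 19.4
tool_pos: [0.5377, -0.2954, 0.1591]
tcp_rot: [179.9, -0.1, 160.7]
force: [-0.9, 0.7, -0.8]
width: 0.0641
finger_force: 15.0
```

```bash
python3 - <<'E'
from h import *
im,W=cloud("wrist"); cv2.imwrite("pics/w7.png",im[:,:,::-1])
go([.5395,-.2975,.032],160.65)
E
```

```text
go [-0.0024 -0.0017  0.1277] [ 0.0008 -0.0016  0.0019] F [ 0.   0.9 -1.4] w 0.064
```

View pics/w7.png

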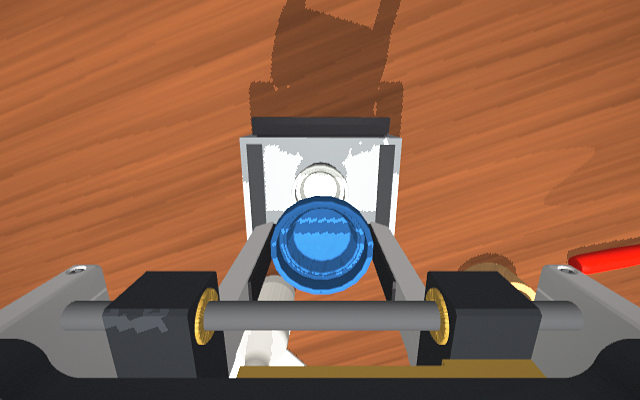

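The steel dish stands in the ring at (321,184) and the blue one hangs above it at (322,245). I nest it.

Emit:
{"name": "apply_moves", "arguments": {"series": [[-0.002, -0.002, 0.03, 0, 0, 0, -1], [-0.002, -0.002, 0.06, 0, 0, 0, -1], [-0.002, -0.002, 0.09, 0, 0, 0, -1], [-0.002, -0.002, 0.11, 0, 0, 0, -1], [-0.002, -0.002, 0.119, 0, 0, 0, -1], [-0.002, -0.002, 0.124, 0, 0, 0, -1], [-0.002, -0.002, 0.128, 0, 0, 0, -1], [-0.002, -0.002, 0.128, 0, 0, 0, -1], [-0.002, -0.002, 0.128, 0, 0, 0, -1]]}}

```text
time: 20.2
tool_pos: [0.5396, -0.2985, 0.0328]
tcp_rot: [180.0, 0.0, 160.7]
force: [-0.1, -0.2, -1.0]
width: 0.0643
finger_force: 15.0
```

Emit:
{"name": "apply_moves", "arguments": {"series": [[0, 0, 0.002, 0, 0, 0, -1], [0, 0, 0.002, 0, 0, 0, -1], [0, 0, 0.002, 0, 0, 0, 0.65], [0, 0, 0.002, 0, 0, 0, 0.65], [0, 0, 0.002, 0, 0, 0, 0.65], [0, 0, 0.002, 0, 0, 0, 0.65], [0, 0, 0.002, 0, 0, 0, 0.65], [0, 0, -0.03, 0, 0, 0, 0.65], [0, 0, -0.07, 0, 0, 0, 0.65], [0, 0, -0.11, 0, 0, 0, 0.65], [0, 0, -0.15, 0, 0, 0, 0.65], [0, 0, -0.15, 0, 0, 0, 0.65], [0, 0, -0.15, 0, 0, 0, 0.65]]}}

```text
time: 21.28
tool_pos: [0.5408, -0.3008, 0.187]
tcp_rot: [-179.9, 0.5, 160.6]
force: [0.2, 0.6, -0.1]
width: 0.0774
finger_force: 0.0
```

```bash
python3 - <<'E'
from h import *
for c in ("scene","wrist","top"):
    im,W=cloud(c); cv2.imwrite(f"pics/{c}8.png",im[:,:,::-1])
    print(c,[(np.round(x["position"],3).tolist(),round(x["p"],2)) for x in env.spot_point("dish2",c)[:3]])
    I=im.astype(int)
    o=(I[...,0]>150)&(I[...,1]>80)&(I[...,2]<80)&(W[...,2]>.022)&(W[...,2]<.034)&(W[...,1]>.15)
    if o.sum()>100:
        n,l,s,_=cv2.connectedComponentsWithStats(o.astype(np.uint8)); o=l==1+s[1:,4].argmax()
        print("cover",o.sum(),rect(W[o][:,:2]),np.median(W[o][:,2]))
    b=(I.max(-1)<70)&(W[...,2]>.045)&(W[...,2]<.06)&(W[...,1]>.25)&(W[...,1]<.36)&(W[...,0]<.56)&(W[...,0]>.45)
    if b.sum()>20: print("rib",b.sum(),rect(W[b][:,:2]),np.median(W[b][:,2]))
    print([(t,np.round(x["position"],4).tolist(),round(x["p"],2)) for t in ("cover","lip") for x in env.spot_point(t,c)[:1]])
s=cv2.imread("pics/scene8.png"); w=cv2.imread("pics/wrist8.png")
cv2.imwrite("pics/c8.png",np.hstack([s[180:380,100:400],w[60:260,200:500]]))
E
```

```text
scene [([0.54, -0.302, 0.018], 0.69), ([0.538, -0.298, 0.005], 0.52)]
cover 586 (array([493.8, 317.4]), array([129.9, 109.7]), 34.19) 0.027128934062226773
rib 52 (array([509.2, 304.2]), array([45.8, 16.8]), 36.07) 0.050486013159838916
[('cover', [0.5059, 0.3065, 0.0204], 0.97), ('lip', [0.4466, 0.265, 0.0203], 0.93)]
wrist [([0.538, -0.296, 0.02], 0.79)]
[('lip', [0.7615, -0.135, 0.0036], 0.52)]
top [([0.54, -0.297, 0.018], 0.45), ([0.537, -0.298, 0.006], 0.36)]
cover 1724 (array([502.4, 301.5]), array([131., 149.]), 32.7) 0.026342599691100976
[('cover', [0.5078, 0.3044, 0.0227], 0.67), ('lip', [0.447, 0.2637, 0.0262], 0.96)]
```

View pics/c8.png

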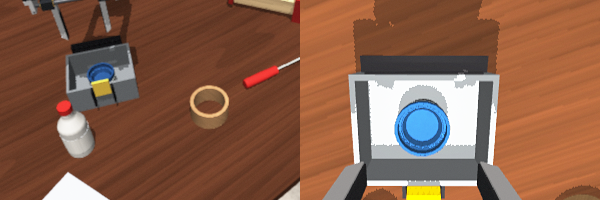

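The blue dish sits nested and upright in the case (425,128 in the right crop). Now to the cover.

```bash
python3 - <<'E'
from h import *
go([.575,.35,.22],213.5)
E
```

```text
go [ 0.1814  0.6247 -0.0376] [ 3.000e-04 -5.000e-04 -9.225e-01] F [ 0.8  0.5 -0.1] w 0.077
```

Emit:
{"name": "apply_moves", "arguments": {"series": [[0.09, 0.31, -0.033, 0, 0, -0.46, 0], [0.09, 0.31, -0.033, 0, 0, -0.46, 0], [0.09, 0.31, -0.033, 0, 0, -0.46, 0], [0.09, 0.31, -0.033, 0, 0, -0.46, 0], [0.09, 0.31, -0.033, 0, 0, -0.46, 0], [0.09, 0.31, -0.033, 0, 0, -0.46, 0], [0.09, 0.31, -0.033, 0, 0, -0.46, 0], [0.09, 0.31, -0.033, 0, 0, -0.46, 0], [0.18, 0.625, -0.033, 0, 0, -0.92, -0.3], [0.18, 0.625, -0.033, 0, 0, -0.92, -0.3], [0.18, 0.625, -0.033, 0, 0, -0.92, -0.3], [0.18, 0.625, -0.033, 0, 0, -0.92, -0.3], [0.18, 0.625, -0.033, 0, 0, -0.92, -0.3], [0.18, 0.625, -0.033, 0, 0, -0.92, -0.3], [0.18, 0.625, -0.033, 0, 0, -0.92, -0.3], [0.18, 0.625, -0.033, 0, 0, -0.92, -0.3], [0.18, 0.625, -0.033, 0, 0, -0.92, -0.3], [0.18, 0.625, -0.033, 0, 0, -0.92, -0.3], [0.18, 0.625, -0.033, 0, 0, -0.92, -0.3], [0.18, 0.625, -0.033, 0, 0, -0.92, -0.3]]}}

```text
time: 23.55
tool_pos: [0.5768, 0.3483, 0.2159]
tcp_rot: [-180.0, 0.0, -146.7]
force: [0.2, -0.6, 0.2]
width: 0.033
finger_force: 0.0
```

```bash
python3 - <<'E'
from h import *
c="wrist"; im,W=cloud(c); cv2.imwrite("pics/w9.png",im[:,:,::-1])
print([(t,np.round(x["position"],4).tolist(),round(x["p"],2)) for t in ("cover","lip") for x in env.spot_point(t,c)[:1]])
I=im.astype(int); z=W[...,2]
near=(abs(W[...,0]-.5)<.12)&(abs(W[...,1]-.3)<.12)
o=(I[...,0]>140)&(I[...,0]-I[...,2]>110)&(I[...,1]>70)&(z>.022)&(z<.034)&near
n,l,s,_=cv2.connectedComponentsWithStats(o.astype(np.uint8)); o=l==1+s[1:,4].argmax()
print("cover",o.sum(),rect(W[o][:,:2]),np.median(z[o]))
b=(I.max(-1)<80)&(z>.045)&(z<.058)&near
n,l,s,_=cv2.connectedComponentsWithStats(b.astype(np.uint8)); b=l==1+s[1:,4].argmax()
print("rib",b.sum(),rect(W[b][:,:2]),np.median(z[b]))
go([.507,.305,.15],213.5)
E
```

```text
[('cover', [0.5065, 0.3029, 0.0208], 0.84), ('lip', [0.4477, 0.2684, 0.0266], 0.74)]
cover 12247 (array([503.5, 302.1]), array([135.4, 153.7]), 32.76) 0.026515745560023674
rib 328 (array([508.1, 305.3]), array([47.1, 10.1]), 31.96) 0.051458687320614815
go [0.0822 0.0022 0.0661] [-0.0004  0.0007 -0.0046] F [ 0.8  0.7 -0.5] w 0.0327
```

View pics/w9.png

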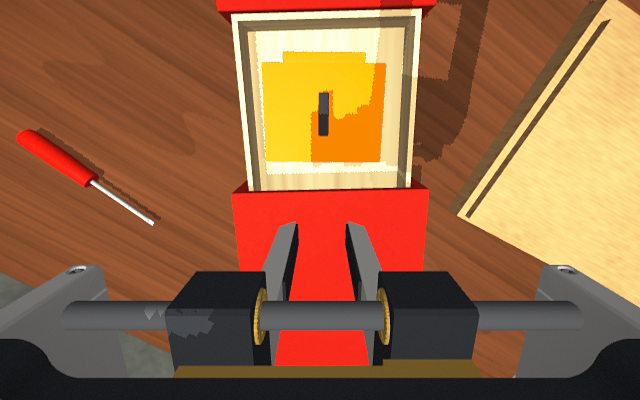

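Cover seen flat in the drawer, rib at (323,114), lip towards the drawer front (top). Rect and rib fits agree: origin (0.508,0.305), yaw 32.7°.

```bash
python3 - <<'E'
from h import *
go([.5083,.3053,.10],212.7); go([.5083,.3053,.03],212.7)
E
```

```text
go [0.081  0.0018 0.1161] [-0.0003  0.0007  0.0094] F [ 0.8  0.7 -0.5] w 0.0327
go [0.0811 0.0018 0.1861] [-0.0003  0.0007  0.0094] F [ 0.8  0.7 -0.5] w 0.0327
```

Emit:
{"name": "apply_moves", "arguments": {"series": [[0.081, 0.002, 0.02, 0, 0, 0.01, -0.2], [0.081, 0.002, 0.05, 0, 0, 0.01, -0.2], [0.081, 0.002, 0.08, 0, 0, 0.01, -0.2], [0.081, 0.002, 0.11, 0, 0, 0.01, -0.2], [0.081, 0.002, 0.116, 0, 0, 0.01, -0.2], [0.081, 0.002, 0.116, 0, 0, 0.01, -0.2], [0.081, 0.002, 0.116, 0, 0, 0.01, -0.2]]}}

```text
time: 24.28
tool_pos: [0.5089, 0.3068, 0.1012]
tcp_rot: [-180.0, 0.1, -147.3]
force: [-0.1, 0.4, -0.3]
width: 0.0379
finger_force: 0.0
```

```bash
python3 - <<'E'
from h import *
go([.5083,.3053,.03],212.7)
E
```

```text
go [ 0.0015 -0.0009  0.0712] [-0.0004  0.0022  0.0006] F [-0.1  0.4 -0.3] w 0.0379
```

Emit:
{"name": "apply_moves", "arguments": {"series": [[0.001, -0.001, 0.03, 0, 0, 0, -0.2], [0.001, -0.001, 0.055, 0, 0, 0, -0.2], [0.001, -0.001, 0.067, 0, 0, 0, -0.2], [0.001, -0.001, 0.071, 0, 0, 0, -0.2], [0.001, -0.001, 0.071, 0, 0, 0, -0.2], [0.001, -0.001, 0.071, 0, 0, 0, -0.2], [0.001, -0.001, 0.071, 0, 0, 0, -1], [0.001, -0.001, 0.071, 0, 0, 0, -1], [0.001, -0.001, 0.071, 0, 0, 0, -1], [0.001, -0.001, 0.071, 0, 0, 0, -1], [0.001, -0.001, 0.071, 0, 0, 0, -1], [0.001, -0.001, 0.071, 0, 0, 0, -1]], "force": 40}}

```text
time: 25.28
tool_pos: [0.5078, 0.3056, 0.0292]
tcp_rot: [-180.0, 0.1, -147.2]
force: [-1.0, 0.3, 3.1]
width: 0.0113
finger_force: 40.0
```

```bash
cat >> h.py <<'E'
CX=np.array([.539,-.297]); CY=-19.35
def cov(lx,lz,th,ly=0,dx=0.,dz=.0072):
    "go so that the held cover's lip is at case (lx,ly,lz), tilt th"
    c,s=np.cos(th),np.sin(th); a=.073+dx
    p=np.array([lx+a*c-dz*s, ly, lz+a*s+dz*c]); r=np.radians(CY)
    w=np.array([CX[0]+p[0]*np.cos(r)-p[1]*np.sin(r),CX[1]+p[0]*np.sin(r)+p[1]*np.cos(r),p[2]])
    print(np.round(w,4),end=" "); go(w,CY+180,np.degrees(th))
E
python3 - <<'E'
from h import *
cov(-.045,.135,0)
E
```

```text
[ 0.5654 -0.3063  0.1422] go [ 0.2828 -0.5456 -0.1131] [2.000e-04 1.100e-03 9.099e-01] F [-1.   0.3  3.1] w 0.0113
```

Emit:
{"name": "apply_moves", "arguments": {"series": [[0, 0, -0.02, 0, 0, 0, -1], [0, 0, -0.05, 0, 0, 0, -1], [0, 0, -0.09, 0, 0, 0, -1], [0, 0, -0.13, 0, 0, 0, -1], [0, 0, -0.16, 0, 0, 0, -1], [0, 0, -0.17, 0, 0, 0, -1], [0, 0, -0.17, 0, 0, 0, -1], [0, 0, -0.17, 0, 0, 0, -1]]}}

```text
time: 25.95
tool_pos: [0.507, 0.3053, 0.1969]
tcp_rot: [180.0, -0.1, -147.2]
force: [0.3, 0.3, -2.3]
width: 0.0116
finger_force: 40.0
```

```bash
python3 - <<'E'
from h import *
cov(-.045,.15,0)
im,W=cloud("scene"); print([(np.round(x["position"],3).tolist(),round(x["p"],2)) for x in env.spot_point("cover","scene")[:2]])
print([(np.round(x["position"],3).tolist(),round(x["p"],2)) for x in env.spot_point("dish1","scene")[:3]])
E
```

```text
[ 0.5654 -0.3063  0.1572] go [ 0.2819 -0.5458  0.0402] [-7.000e-04 -1.800e-03  9.099e-01] F [ 0.3  0.3 -2.3] w 0.0116
[([0.507, 0.306, 0.187], 0.8), ([0.473, -0.274, 0.073], 0.21)]
[([0.54, -0.3, 0.02], 0.57), ([0.541, -0.301, 0.005], 0.44)]
```

Emit:
{"name": "apply_moves", "arguments": {"series": [[0.14, -0.273, 0, 0, 0, 0.455, -1], [0.14, -0.273, 0, 0, 0, 0.455, -1], [0.14, -0.273, 0, 0, 0, 0.455, -1], [0.14, -0.273, 0, 0, 0, 0.455, -1], [0.14, -0.273, 0, 0, 0, 0.455, -1], [0.14, -0.273, 0, 0, 0, 0.455, -1], [0.14, -0.273, 0, 0, 0, 0.455, -1], [0.282, -0.546, 0, 0, 0, 0.91, -1], [0.282, -0.546, 0, 0, 0, 0.91, -1], [0.282, -0.546, 0, 0, 0, 0.91, -1], [0.282, -0.546, 0, 0, 0, 0.91, -1], [0.282, -0.546, 0, 0, 0, 0.91, -1], [0.282, -0.546, 0, 0, 0, 0.91, -1], [0.282, -0.546, 0, 0, 0, 0.91, -1], [0.282, -0.546, 0, 0, 0, 0.91, -1], [0.282, -0.546, 0, 0, 0, 0.91, -1], [0.282, -0.546, 0, 0, 0, 0.91, -1], [0.282, -0.546, 0, 0, 0, 0.91, -1], [0.282, -0.546, 0, 0, 0, 0.91, -1]]}}

```text
time: 27.68
tool_pos: [0.5659, -0.3046, 0.1976]
tcp_rot: [179.9, -0.1, 160.7]
force: [-0.9, 0.5, -1.0]
width: 0.0119
finger_force: 40.0
```

```bash
python3 - <<'E'
from h import *
im,W=cloud("wrist"); cv2.imwrite("pics/w10.png",im[:,:,::-1])
print([(t,np.round(x["position"],4).tolist(),round(x["p"],2)) for t in ("cover","lip","slot") for x in env.spot_point(t,"wrist")[:1]])
cov(-.05,.10,.2)
cov(-.05,.0765,.2)
E
```

```text
[('cover', [0.5669, -0.306, 0.1892], 0.86), ('lip', [0.4977, -0.2792, 0.1928], 0.82), ('slot', [0.4716, -0.2711, 0.0749], 0.57)]
[ 0.558  -0.3037  0.1216] go [ 0.0083 -0.0015  0.0774] [ 1.000e-04 -1.995e-01  1.700e-03] F [-0.2  0.3 -1.1] w 0.0117
[ 0.558  -0.3037  0.0981] go [ 0.0083 -0.0015  0.1009] [ 1.000e-04 -1.995e-01  1.700e-03] F [-0.2  0.3 -1.1] w 0.0117
```

View pics/w10.png

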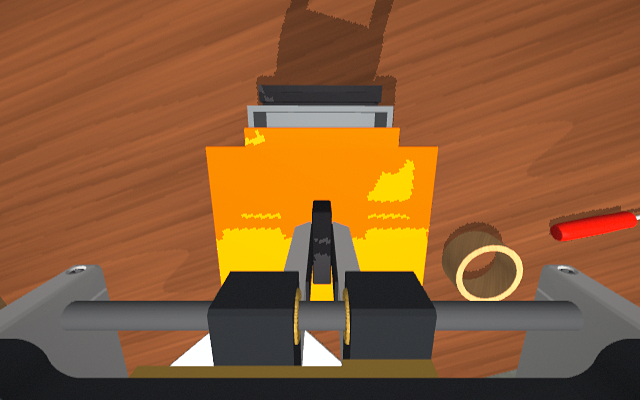

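Wrist view: cover held level, lip spanning cols 245–399 at row 128, slot roof 261–381 at row 94, so it is centred within about 1 px. I check the lip and the slot roof from the same depth image.

```bash
python3 - <<'E'
from h import *
im,W=cloud("wrist"); I=im.astype(int); r=np.radians(CY)
st=env.read_state()
d=W[...,:2]-CX; X=d[...,0]*np.cos(r)+d[...,1]*np.sin(r); Y=-d[...,0]*np.sin(r)+d[...,1]*np.cos(r); Z=W[...,2]
m=(abs(Z-.089)<.005)&(abs(X+.07)<.03)&(I.max(-1)<110); print("roof",m.sum(),[np.nanpercentile(A[m],[2,50,98]).round(4) for A in (X,Y,Z)])
m=(abs(Z-.075)<.004)&(X<-.04)&(X>-.07); print("rim",m.sum(),[np.nanpercentile(A[m],[2,50,98]).round(4) for A in (X,Y,Z)])
m=(I[...,0]-I[...,2]>100)&(Z>.17)&(np.arange(400)[:,None]<144); print("lip",m.sum(),[np.nanpercentile(A[m],[1,50,99]).round(4) for A in (X,Y,Z)])
p=st["tool_pos"][:2]-CX; print("tcp case",p[0]*np.cos(r)+p[1]*np.sin(r),-p[0]*np.sin(r)+p[1]*np.cos(r),st["tool_pos"])
E
```

```text
roof 2073 [array([-0.0793, -0.072 , -0.0645]), array([-0.0575, -0.0001,  0.0575]), array([0.0871, 0.0888, 0.0906])]
rim 1462 [array([-0.0642, -0.0592, -0.043 ]), array([-0.0746,  0.0019,  0.0742]), array([0.0722, 0.0742, 0.076 ])]
lip 2467 [array([-0.0435, -0.039 , -0.034 ]), array([-0.0473,  0.0011,  0.05  ]), array([0.1946, 0.1962, 0.1978])]
tcp case 0.028436634281475453 0.0013213656078919717 [ 0.56626813 -0.30517541  0.19900439]
```

Emit:
{"name": "apply_moves", "arguments": {"series": [[0.008, -0.0015, 0.02, 0, -0.1, 0.001, -1], [0.008, -0.0015, 0.045, 0, -0.2, 0.001, -1], [0.008, -0.0015, 0.065, 0, -0.2, 0.001, -1], [0.008, -0.0015, 0.077, 0, -0.2, 0.001, -1], [0.008, -0.0015, 0.077, 0, -0.2, 0.001, -1], [0.008, -0.0015, 0.077, 0, -0.2, 0.001, -1], [0.008, -0.0015, 0.077, 0, -0.2, 0.001, -1]]}}

```text
time: 28.52
tool_pos: [0.5602, -0.3062, 0.1247]
tcp_rot: [-179.9, 11.8, 160.6]
force: [0.4, 0.4, -0.8]
width: 0.0118
finger_force: 40.0
```

```bash
python3 - <<'E'
from h import *
cov(-.05,.0775,.2)
cov(-.074,.0765,.2)
E
```

```text
[ 0.558  -0.3037  0.0991] go [0.0081 0.0017 0.0246] [-0.0015  0.0051 -0.0004] F [ 0.4  0.4 -0.8] w 0.0118
[ 0.5353 -0.2957  0.0981] go [0.0318 0.0017 0.0206] [-0.0015  0.0051 -0.0004] F [ 0.4  0.4 -0.8] w 0.0118
```

Emit:
{"name": "apply_moves", "arguments": {"series": [[0.008, 0.0015, 0.012, 0, 0, 0, -1], [0.008, 0.0015, 0.02, 0, 0, 0, -1], [0.008, 0.0015, 0.0245, 0, 0, 0, -1], [0.008, 0.0015, 0.0245, 0, 0, 0, -1], [0.008, 0.0015, 0.0245, 0, 0, 0, -1], [0.008, 0.0015, 0.0245, 0, 0, 0, -1]]}}

```text
time: 29.02
tool_pos: [0.5563, -0.3031, 0.0967]
tcp_rot: [-180.0, 11.5, 160.6]
force: [0.1, 0.3, -1.3]
width: 0.0116
finger_force: 40.0
```

```bash
python3 - <<'E'
from h import *
cov(-.05,.0768,.2)
cov(-.068,.0764,.2)
cov(-.0735,.0762,.2)
im,W=cloud("wrist"); cv2.imwrite("pics/w11.png",im[:,:,::-1]); I=im.astype(int); r=np.radians(CY)
d=W[...,:2]-CX; X=d[...,0]*np.cos(r)+d[...,1]*np.sin(r); Y=-d[...,0]*np.sin(r)+d[...,1]*np.cos(r); Z=W[...,2]
m=(abs(Z-.089)<.005)&(abs(X+.07)<.03)&(I.max(-1)<110); print("roof",m.sum(),[np.nanpercentile(A[m],[2,50,98]).round(4) for A in (X,Y,Z)])
m=(I[...,0]-I[...,2]>100)&(X<-.04)&(X>-.062)&(Z>.07); print("lip",m.sum(),[np.nanpercentile(A[m],[1,50,99]).round(4) for A in (X,Y,Z)])
k=np.polyfit(X[m],Z[m],1); print("lip slope",k, "top z at -.05",np.polyval(k,-.05))
E
```

```text
[ 0.558  -0.3037  0.0984] go [-0.002  -0.     -0.0012] [-0.0005  0.0013 -0.001 ] F [ 0.1  0.3 -1.3] w 0.0116
[ 0.541  -0.2977  0.098 ] go [ 0.0157 -0.     -0.0045] [-0.0005  0.0013 -0.001 ] F [ 0.1  0.3 -1.3] w 0.0116
[ 0.5358 -0.2959  0.0978] go [ 0.0211 -0.     -0.0054] [-0.0005  0.0013 -0.001 ] F [ 0.1  0.3 -1.3] w 0.0116
roof 6059 [array([-0.0801, -0.0729, -0.065 ]), array([-0.0575, -0.0002,  0.0576]), array([0.0862, 0.0888, 0.0906])]
lip 3009 [array([-0.0518, -0.0461, -0.0401]), array([-0.0494, -0.0003,  0.0489]), array([0.0787, 0.0808, 0.083 ])]
lip slope [0.20377393 0.09022945] top z at -.05 0.08004075329881948
```

Emit:
{"name": "apply_moves", "arguments": {"series": [[0, 0, -0.0012, 0, 0, 0, -1], [0.004, 0, -0.002, 0, 0, 0, -1], [0.008, 0, -0.003, 0, 0, 0, -1], [0.012, 0, -0.0038, 0, 0, 0, -1], [0.0155, 0, -0.0045, 0, 0, 0, -1], [0.0155, 0, -0.0045, 0, 0, 0, -1], [0.0155, 0, -0.0045, 0, 0, 0, -1]]}}

```text
time: 29.65
tool_pos: [0.5402, -0.2972, 0.0974]
tcp_rot: [-180.0, 11.5, 160.6]
force: [-0.9, 0.2, -1.0]
width: 0.0116
finger_force: 40.0
```

```bash
python3 - <<'E'
from h import *
cov(-.0725,.0758,.2)
E
```

```text
[ 0.5367 -0.2962  0.0974] go [ 0.0036 -0.0002 -0.0006] [-0.0003  0.0003 -0.0013] F [-0.9  0.2 -1. ] w 0.0116
```

Emit:
{"name": "apply_moves", "arguments": {"series": [[0.002, 0, -0.0004, 0, 0, 0, -1], [0.0035, 0, -0.0007, 0, 0, 0, -1], [0.0045, 0, -0.001, 0, 0, 0, -1], [0.0045, 0, -0.001, 0, 0, 0, -1], [0.0045, 0, -0.001, 0, 0, 0, -1]]}}

```text
time: 30.07
tool_pos: [0.5361, -0.2957, 0.0974]
tcp_rot: [180.0, 11.5, 160.6]
force: [1.5, 0.5, -1.2]
width: 0.0117
finger_force: 40.0
```

```bash
python3 - <<'E'
from h import *
cov(-.073,.0755,.2)
cov(-.073,.0755,.13)
E
```

```text
[ 0.5363 -0.296   0.0971] go [-0.0002 -0.0003  0.0003] [-0.0002  0.0001 -0.0011] F [ 1.5  0.5 -1.2] w 0.0117
[ 0.5375 -0.2965  0.0921] go [-0.0005 -0.0002  0.0055] [-0.0001  0.0701 -0.0011] F [ 1.5  0.5 -1.2] w 0.0117
```

Emit:
{"name": "apply_moves", "arguments": {"series": [[0, 0, 0.001, 0, 0.015, 0, -1], [0, 0, 0.0025, 0, 0.03, 0, -1], [0, 0, 0.0035, 0, 0.045, 0, -1], [0, 0, 0.0045, 0, 0.06, 0, -1], [0, 0, 0.005, 0, 0.067, 0, -1], [0, 0, 0.005, 0, 0.067, 0, -1], [0, 0, 0.005, 0, 0.067, 0, -1]]}}

```text
time: 30.65
tool_pos: [0.5373, -0.2961, 0.0923]
tcp_rot: [180.0, 7.6, 160.6]
force: [-0.7, -0.3, -1.5]
width: 0.0119
finger_force: 40.0
```

```bash
python3 - <<'E'
from h import *
cov(-.073,.0752,.12)
im,W=cloud("scene"); print([(t,np.round(x["position"],4).tolist(),round(x["p"],2)) for t in ("cover","lip") for x in env.spot_point(t,"scene")[:1]])
E
```

```text
[ 0.5377 -0.2965  0.0911] go [-0.0004 -0.0003  0.0012] [ 0.      0.0127 -0.0009] F [-0.7 -0.3 -1.5] w 0.0119
[('cover', [0.537, -0.2962, 0.0853], 0.63), ('lip', [0.4684, -0.2742, 0.0732], 0.65)]
```

Release the rib and back off along the tool axis.

Emit:
{"name": "apply_moves", "arguments": {"series": [[0, 0, 0.001, 0, 0.01, 0, -1], [0, 0, 0.001, 0, 0.01, 0, -0.5], [0, 0, 0.001, 0, 0.01, 0, -0.4], [0, 0, 0.001, 0, 0.01, 0, -0.4], [0, 0, 0.001, 0, 0.01, 0, -0.4], [0, 0, -0.015, 0, 0.01, 0, -0.4], [0, 0, -0.04, 0, 0.01, 0, -0.4], [0, 0, -0.08, 0, 0.01, 0, -0.4], [0, 0, -0.08, 0, 0.01, 0, -0.4], [0, 0, -0.08, 0, 0.01, 0, -1], [0, 0, -0.08, 0, 0.01, 0, -1], [0, 0, -0.08, 0, 0.01, 0, -1]]}}

```text
time: 31.8
tool_pos: [0.5264, -0.2921, 0.17]
tcp_rot: [180.0, 6.9, 160.6]
force: [0.5, 0.3, -0.9]
width: 0.0117
finger_force: 0.0
```

```bash
python3 - <<'E'
from h import *
im,W=cloud("wrist"); cv2.imwrite("pics/w12.png",im[:,:,::-1]); I=im.astype(int); r=np.radians(CY)
d=W[...,:2]-CX; X=d[...,0]*np.cos(r)+d[...,1]*np.sin(r); Y=-d[...,0]*np.sin(r)+d[...,1]*np.cos(r); Z=W[...,2]
m=(I[...,0]-I[...,2]>100)&(abs(X)<.08)&(Z>.07)&(Z<.11)&(np.arange(400)[:,None]<250); print("cover",m.sum(),[np.nanpercentile(A[m],[1,50,99]).round(4) for A in (X,Y,Z)])
print(np.polyfit(X[m],Z[m],1))
def tgt(x,z): return [CX[0]+x*np.cos(r),CX[1]+x*np.sin(r),z]
go(tgt(.043,.13),160.65); go(tgt(.043,.105),160.65)
s,_=cloud("scene"); cv2.imwrite("pics/s12.png",cv2.resize(s[180:330,120:320,::-1],None,fx=2.667,fy=2.667))
c=cv2.imread("pics/s12.png");cv2.imwrite("pics/c12.png",np.hstack([cv2.resize(im[:,:,::-1],(640,400))[:, 180:440],c[:400,:]]))
E
```

```text
cover 15414 [array([-0.0623, -0.0162,  0.0502]), array([-0.0742,  0.0001,  0.0745]), array([0.0791, 0.085 , 0.0926])]
[0.10848539 0.08672055]
go [-0.0515 -0.0005  0.0461] [ 0.0009  0.1196 -0.0011] F [-0.2 -0.4 -0.6] w 0.0078
go [-0.0485 -0.0005  0.0709] [ 0.0009  0.1196 -0.0011] F [-0.2 -0.4 -0.6] w 0.0078
```

View pics/c12.png

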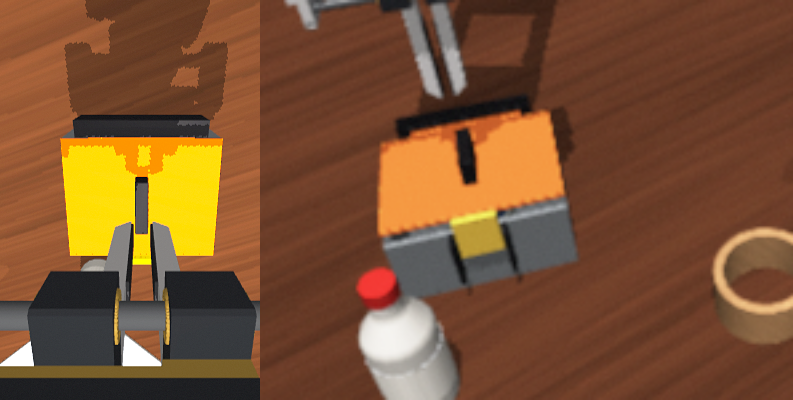

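Wrist and scene views show the lip under the slot roof and the cover leaning on the yellow catch (slope 0.108). Next I press the +x part with closed fingers.

Emit:
{"name": "apply_moves", "arguments": {"series": [[-0.05, 0, 0.03, 0, 0.06, -0.001, -1], [-0.05, 0, 0.05, 0, 0.12, -0.001, -1], [-0.0485, 0, 0.07, 0, 0.12, -0.001, -1], [-0.0485, 0, 0.07, 0, 0.12, -0.001, -1], [-0.0485, 0, 0.07, 0, 0.12, -0.001, -1], [-0.0485, 0, 0.07, 0, 0.12, -0.001, -1]]}}

```text
time: 32.4
tool_pos: [0.5806, -0.3116, 0.1095]
tcp_rot: [-180.0, 0.3, 160.6]
force: [0.3, -0.1, 0.4]
width: 0.0004
finger_force: 0.0
```

Emit:
{"name": "apply_moves", "arguments": {"series": [[0, 0, 0.006, 0, 0, 0, -1], [0, 0, 0.012, 0, 0, 0, -1], [0, 0, 0.016, 0, 0, 0, -1], [0, 0, 0.018, 0, 0, 0, -1], [0, 0, 0.02, 0, 0, 0, -1], [0, 0, 0.02, 0, 0, 0, -1], [0, 0, 0.02, 0, 0, 0, -1]]}}

```text
time: 32.98
tool_pos: [0.5809, -0.3117, 0.0891]
tcp_rot: [-180.0, 0.3, 160.6]
force: [-0.4, -1.7, 3.3]
width: 0.0003
finger_force: 1.5
```

Emit:
{"name": "apply_moves", "arguments": {"series": [[0, 0, 0.002, 0, 0, 0, -1], [0, 0, 0.004, 0, 0, 0, -1], [0, 0, 0.006, 0, 0, 0, -1], [0, 0, 0.008, 0, 0, 0, -1], [0, 0, 0.009, 0, 0, 0, -1], [0, 0, 0.009, 0, 0, 0, -1]]}}

```text
time: 33.48
tool_pos: [0.5803, -0.3111, 0.0803]
tcp_rot: [180.0, 0.1, 160.7]
force: [-2.4, 1.7, 6.6]
width: 0.0004
finger_force: 3.5
```

Emit:
{"name": "apply_moves", "arguments": {"series": [[0, 0, 0.001, 0, 0, 0, -1], [0, 0, 0.002, 0, 0, 0, -1], [0, 0, 0.003, 0, 0, 0, -1], [0, 0, 0.003, 0, 0, 0, -1], [0, 0, 0.003, 0, 0, 0, -1]]}}

```text
time: 33.9
tool_pos: [0.5804, -0.3111, 0.0802]
tcp_rot: [-180.0, 0.2, 160.7]
force: [-5.8, 4.4, 15.1]
width: 0.0006
finger_force: 7.7
```

Stopped on the rim (z didn't change, force rose), so I retreat and check.

Emit:
{"name": "apply_moves", "arguments": {"series": [[0, 0, -0.005, 0, 0, 0, -1], [0, 0, -0.03, 0, 0, 0, -1], [0, 0, -0.07, 0, 0, 0, -1], [0.03, 0, -0.11, 0, 0, 0, -1], [0.03, 0, -0.11, 0, 0, 0, -1], [0.03, 0, -0.11, 0, 0, 0, -1]]}}

```text
time: 34.4
tool_pos: [0.5526, -0.3019, 0.1901]
tcp_rot: [-179.9, 0.5, 160.6]
force: [0.2, -0.5, 0.5]
width: 0.0003
finger_force: 0.0
```

```bash
python3 - <<'E'
from h import *
r=np.radians(CY)
im,W=cloud("wrist"); I=im.astype(int)
d=W[...,:2]-CX; X=d[...,0]*np.cos(r)+d[...,1]*np.sin(r); Z=W[...,2]
m=(I[...,0]-I[...,2]>100)&(abs(X)<.08)&(Z>.07)&(Z<.11)&(np.arange(400)[:,None]<250); print("cover",m.sum(),np.nanpercentile(X[m],[1,99]),np.polyfit(X[m],Z[m],1))
s,_=cloud("scene"); a=cv2.resize(s[180:330,120:320,::-1],(533,400)); cv2.imwrite("pics/c13.png",np.hstack([im[:,180:440,::-1],a]))
print([(t,np.round(x["position"],4).tolist(),round(x["p"],2)) for t in ("cover","lip","unit_drawer0_handle") for x in env.spot_point(t,"scene")[:1]])
go([.3808,.2232,.2],124.7)
E
```

```text
cover 15414 [-0.06325769  0.05793241] [-0.0001938   0.07966564]
[('cover', [0.5397, -0.2932, 0.0732], 0.68), ('lip', [0.4666, -0.2733, 0.0691], 0.75), ('unit_drawer0_handle', [0.3801, 0.2263, 0.045], 0.62)]
go [ 0.3346  0.4379 -0.0159] [ 0.0007 -0.0026  0.6275] F [-0.7 -0.8 -0.3] w 0.0005
```

View pics/c13.png

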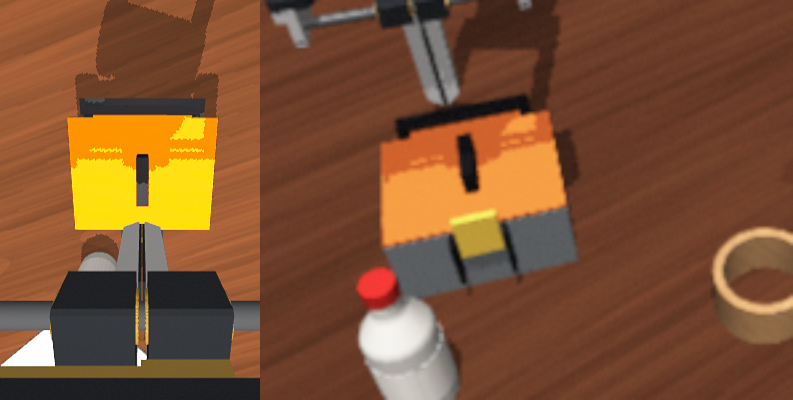

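The cover is flat (slope 0, top at 79.7 mm) with the catch nose over its edge. Next I shut the drawer.

Emit:
{"name": "apply_moves", "arguments": {"series": [[0.334, 0.438, -0.015, 0, 0, 0.628, -0.36], [0.334, 0.438, -0.015, 0, 0, 0.628, -0.36], [0.334, 0.438, -0.015, 0, 0, 0.628, -0.36], [0.334, 0.438, -0.015, 0, 0, 0.628, -0.36], [0.334, 0.438, -0.015, 0, 0, 0.628, -0.36], [0.334, 0.438, -0.015, 0, 0, 0.628, -0.36], [0.334, 0.438, -0.015, 0, 0, 0.628, -0.36], [0.334, 0.438, -0.015, 0, 0, 0.628, -0.36], [0.334, 0.438, -0.015, 0, 0, 0.628, -0.36], [0.334, 0.438, -0.015, 0, 0, 0.628, -0.36], [0.334, 0.438, -0.015, 0, 0, 0.628, -0.36], [0.334, 0.438, -0.015, 0, 0, 0.628, -0.36], [0.334, 0.438, -0.015, 0, 0, 0.628, -0.36], [0.334, 0.438, -0.015, 0, 0, 0.628, -0.36], [0.334, 0.438, -0.015, 0, 0, 0.628, -0.36], [0.334, 0.438, -0.015, 0, 0, 0.628, -0.36], [0.334, 0.438, -0.015, 0, 0, 0.628, -0.36], [0.334, 0.438, -0.015, 0, 0, 0.628, -0.36]]}}

```text
time: 36.15
tool_pos: [0.3827, 0.2211, 0.1996]
tcp_rot: [180.0, 0.2, 124.5]
force: [-1.0, 0.3, -0.4]
width: 0.0304
finger_force: 0.0
```

```bash
python3 - <<'E'
from h import *
im,W=cloud("top"); print([(np.round(x["position"],4).tolist(),round(x["p"],2)) for x in env.spot_point("unit_drawer0_handle","top")[:2]])
go([.3795,.2225,.033],124.7)
E
```

```text
[([0.3785, 0.2233, 0.0474], 0.89)]
go [ 0.0033 -0.0021  0.1669] [ 0.0013  0.0027 -0.0034] F [0.8 0.2 1. ] w 0.0304
```

Emit:
{"name": "apply_moves", "arguments": {"series": [[0.003, -0.002, 0.04, 0, 0, -0.003, -0.36], [0.003, -0.002, 0.08, 0, 0, -0.003, -0.36], [0.003, -0.002, 0.115, 0, 0, -0.003, -0.36], [0.003, -0.002, 0.145, 0, 0, -0.003, -0.36], [0.003, -0.002, 0.16, 0, 0, -0.003, -0.36], [0.003, -0.002, 0.167, 0, 0, -0.003, -0.36], [0.003, -0.002, 0.167, 0, 0, -0.003, -0.36], [0.003, -0.002, 0.167, 0, 0, -0.003, -1], [0.003, -0.002, 0.167, 0, 0, -0.003, -1], [0.003, -0.002, 0.167, 0, 0, -0.003, -1], [0.003, -0.002, 0.167, 0, 0, -0.003, -1], [0.003, -0.002, 0.167, 0, 0, -0.003, -1]], "force": 25}}

```text
time: 37.25
tool_pos: [0.3804, 0.224, 0.0348]
tcp_rot: [179.7, 0.2, 124.8]
force: [-0.7, -1.4, 5.0]
width: 0.0105
finger_force: 25.0
```

Emit:
{"name": "apply_moves", "arguments": {"series": [[0, 0.01, 0, 0, 0, 0, -1], [0, 0.022, 0, 0, 0, 0, -1], [0, 0.036, 0, 0, 0, 0, -1], [0, 0.05, 0, 0, 0, 0, -1], [0, 0.064, 0, 0, 0, 0, -1], [0, 0.078, 0, 0, 0, 0, -1], [0, 0.092, 0, 0, 0, 0, -1], [0, 0.106, 0, 0, 0, 0, -1], [0, 0.12, 0, 0, 0, 0, -1], [0, 0.134, 0, 0, 0, 0, -1], [0, 0.148, 0, 0, 0, 0, -1], [0, 0.16, 0, 0, 0, 0, -1], [0, 0.17, 0, 0, 0, 0, -1], [0, 0.178, 0, 0, 0, 0, -1], [0, 0.184, 0, 0, 0, 0, -1], [0, 0.187, 0, 0, 0, 0, -1], [0, 0.189, 0, 0, 0, 0, -1], [0, 0.191, 0, 0, 0, 0, -1], [0, 0.191, 0, 0, 0, 0, -1], [0, 0.191, 0, 0, 0, 0, -1]]}}

```text
time: 38.92
tool_pos: [0.5345, 0.3307, 0.0348]
tcp_rot: [-179.8, 0.2, 124.8]
force: [-5.8, -7.1, 10.3]
width: 0.0104
finger_force: 25.0
```

Shut at the handle's original spot with contact force. I release, withdraw and look.

Emit:
{"name": "apply_moves", "arguments": {"series": [[0, 0, 0, 0, 0, 0, -0.36], [0, 0, 0, 0, 0, 0, -0.36], [0, 0, 0, 0, 0, 0, -0.36], [0, 0, 0, 0, 0, 0, -0.36], [0, 0, -0.03, 0, 0, 0, -0.36], [0, 0, -0.07, 0, 0, 0, -0.36], [0, 0, -0.11, 0, 0, 0, -0.36], [0, -0.04, -0.15, 0, 0, 0, -0.36], [0, -0.08, -0.19, 0, 0, 0, -0.36], [0, -0.12, -0.19, 0, 0, 0, -0.36], [0, -0.12, -0.19, 0, 0, 0, -0.36], [0, -0.12, -0.19, 0, 0, 0, -0.36]]}}

```text
time: 39.92
tool_pos: [0.4355, 0.2638, 0.2272]
tcp_rot: [179.6, 0.2, 124.8]
force: [0.3, 1.0, 0.5]
width: 0.0298
finger_force: 0.0
```

```bash
python3 - <<'E'
from h import *
ims=[]
for c in ("top","scene"):
    im,W=cloud(c); ims.append(im[:,:,::-1])
    print(c,[(t,np.round(x["position"],3).tolist(),round(x["p"],2)) for t in ("unit_drawer0_handle","cover","lip","flask","tape","driver","dish1") for x in env.spot_point(t,c)[:1]])
cv2.imwrite("pics/c14.png",np.hstack([ims[0][90:290,100:500],ims[1][80:280,150:550]]))
E
```

```text
top [('unit_drawer0_handle', [0.533, 0.333, 0.047], 0.84), ('cover', [0.538, -0.298, 0.078], 0.57), ('lip', [0.473, -0.275, 0.077], 0.56), ('flask', [0.665, -0.41, -0.0], 0.56), ('tape', [0.76, -0.132, 0.001], 0.82), ('driver', [0.764, 0.079, -0.002], 0.6), ('dish1', [0.664, -0.408, -0.002], 0.25)]
scene [('unit_drawer0_handle', [0.536, 0.336, 0.046], 0.67), ('cover', [0.539, -0.297, 0.076], 0.78), ('lip', [0.469, -0.277, 0.076], 0.7), ('flask', [0.667, -0.412, 0.0], 0.61), ('tape', [0.76, -0.133, -0.0], 0.77), ('driver', [0.761, 0.081, -0.004], 0.86)]
```

View pics/c14.png

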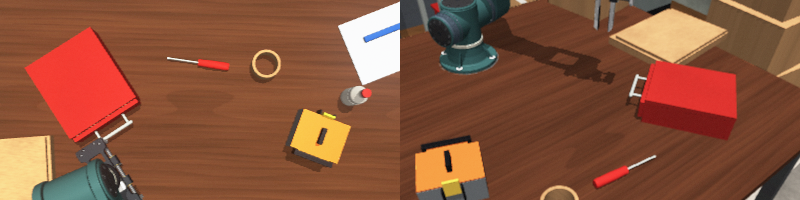

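The drawer is shut (handle back at its start point, (117,130)), the cover is closed on the case (321,137), no dishes are loose, and the bystanders have not moved.

```bash
python3 -c "
from rig import env
print(env.hand_in())"
```

```text
the job is handed in; nothing more can be done
None
```

I handed the job in at about 40 s: both dishes present (steel and blue) are nested on the ring, the cover is hooked and lies flat under the catch, the drawer is shut, and the bottle, tape roll and screwdriver have not moved; the hand-in returned no verdict.

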